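Shut down the parts shaker and nest its cups

ROBOT

A 7-joint arm with a two-finger parallel gripper is mounted at the origin on the work surface. World frame = base frame: x ahead of the robot, y to its left, z up, the work surface at z = 0. Lengths are in m, angles in degrees, forces in N, time in s.
With the tool pointing down it reaches from about 0.425 to 0.875 m from the base axis. Payload 4.7 kg.
Tool frame: the origin (TCP) lies at the very end of the fingers, on their centre line; the grasp point (between the pads) lies 19 mm behind it; z points along the fingers, y is the line along which they close (so a half turn about z gives the same grasp; the last joint's range is limited). The gripper opens to 87 mm and grips with 3 to 60 N. Pads are 19 mm wide; open, the fingers measure 117 mm over their backs; the gripper's body (75 mm by 190 mm) begins 51 mm behind the grasp point.
Start: joints at [68.36, 18.392, -4.016, 83.108, 1.295, 78.541, -3.26], TCP at [0.248, -0.601, 0.223] pointing down, gripper open.
Joint ranges: [-163.93, 163.93], [-17.29, 119.83], [-79.2, 71.16], [3.27, 140.29], [-89.18, 269.18], [5.43, 117.66], [-154.24, 154.24]. Speed limits (degrees/s): [147.25, 147.25, 180, 180, 180, 180, 180].

INTERFACE

Orientations are given as [roll, pitch, yaw] about the fixed x, y, z axes, in that order (R = Rz(yaw) Ry(pitch) Rx(roll)).
In Python, from cell import get_obs, cams, ticket, finder gives the robot as it stands.
- The arm moves only by the shell command python3 -m creep 'ROWS' [FORCE]. ROWS is text: rows parted by semicolons, each of 5 numbers parted by spaces: the shift along the world's x, y, z in m, then the turn about the world's z in degrees, then the finger opening in m, from 0 to 0.087. A call has 1 to 8 rows; each row shifts and turns the commanded pose from where the row before left it; what a row does not reach is not made up. A row lasts 1/8 s, in which the tool goes at most 62.5 mm and 10.7 degrees, less where a joint would pass 70% of its speed; a pose out of reach is approached as far as the arm can. A call with a gripper value outside its range is refused whole. The fingers move at their own pace and stop on an object; FORCE is the grip in N (left out, the last holds). Time passes only in rows, so rows that do not move let the fingers close. It gives the time, the measured TCP pose, the force, the opening and the grip force at its end, in the units of the state.
- get_obs(): the state, without advancing time (a new reading comes with each control period).
- cams.read_camera(name): name is "scene" or "top" or "wrist"; returns the picture (400x640x3 uint8, red, green, blue); there is no depth.
- cams.calibration(name): a dict with "fx", "fy", "cx", "cy" (pixels), "k1" (the pictures are not rectified: a ray, as slopes to the right and down, at radius r is drawn at 1 + k1 r^2 times it, then the intrinsics apply), "extrinsics" (4x4, takes a point from world to camera coordinates). Camera axes: x right, y down, z forward; pixel columns grow to the right and rows downward; lengths in m; the calibration is good to about 2 mm. A picture is of the moment at which its call begins: read the wrist's pose just before it. calibration takes no time and is no camera call; for the wrist camera it gives the pose at the moment of the call.
- ticket.sign_off(): hands the job in; it is judged then, once.
Trained networks look in the newest picture that a camera, given by its name, has taken for a name from the list of things; names that differ only in an ending like _2 or _b are one class to them, and where a whole thing is asked for, a point or a joint stands for the part that bears it (a point fixed in the world has none). Each returns a list of dicts, best first, with "p" (0 to 1); they miss things now and then, are a little off and sometimes report something else, mostly with a low value. They report only what shows in the picture. A call takes as long as a camera call. They do not tell look-alikes from the thing itself.
- finder.masks_of(name, camera): "mask" (400x640 bool, what is visible of it) and "xy" ([column, row] in pixels, amid what is visible of it).
- finder.tip_of(name, camera): "xy" ([column, row] in pixels: a listed point, or the origin of a listed thing).
The state is a dict: "time_s": time; "qpos": joint angles; "joint_velocities": joint speeds; "effort": joint torques, N m; "tool_pos": TCP position; "tool_rot": TCP orientation; "force": force on the tool from outside, world axes, zero at the start; "wrist_torque": the same for the moment, N m; "grip_width": finger opening in m; "grasp_force": force on a finger pad.
Only numpy, scipy, OpenCV 4.12 (cv2) and the standard library are available. Lean on these libraries where they do the work, as an engineer would, in place of code of your own. Each camera call takes 0.05 s, during which the arm holds its last target. There are 200 camera calls.

TASK

Shut down the parts shaker: first turn its speed knob anticlockwise as far as it goes, to the off stop. Then take the two parts cups out of the sloped rack and nest them upright in the grey cup on the shaker, blue first and orange on top, and with the cups nested press the stack down firmly but without hammering until the sprung plate bottoms; hold it there for a moment, then let go and leave the rest of the bench as it is.

Things in the scene. Friction and masses are not known exactly. Their poses are not given: they have to be found in the camera images.
- speed (a joint): black bar-grip speed knob on top of the white shaker; 0 = off stop, grows clockwise seen from above, up to 4.7 rad (about 270 degrees). It stays where it is left. A red tick on the housing marks off, a white line on the bar is the pointer. At value a the bar points along the shaker's -x axis turned by a clockwise seen from above
- speed_axis (a point): fixed point on the knob's vertical axis at the height to grip it; axes parallel to the shaker's. The bar grip is 42 mm long, 14 mm thick and its top is 7 mm above this point; it is 32 mm tall, on a 44 mm disc
- shaker: the parts shaker: low white box 150 (x) x 280 (y) x 50 mm, fixed to the bench; origin at the centre of its underside, z up. The knob stands 90 mm along +y from the origin, the sprung plate with the grey cup 75 mm along -y
- grey_cup (a point): centre of the underside of the grey cup, which is fixed on the shaker's round sprung aluminium plate (104 mm across), z up; same shape as the other cups, so its rim is 67 mm above this point. It sinks with the plate
- plate (a joint): how far the sprung plate is pressed down: 0 = up, 0.008 m = bottomed; bottoming takes about 10 to 13 N, and it springs back when let go
- rack: sloped picking rack, fixed to the bench: aluminium plate 100 (along the slope) x 240 (y) mm, rising 34 degrees towards +x, so that the cups' mouths lean towards -x of the rack; origin at the centre of its underside. It has two square windows (55 mm, at y = -60 and +60 mm) in which the cups hang by their shoulders, plate centre 75 mm above the bench
- blue_cup: blue parts cup, 67 mm tall; origin at the centre of its underside, +z to its mouth. Foot 31 mm across, cone to 52 mm at height 45; there a shoulder steps out to an upright band 62 mm across up to the rim (45 to 67). Mouth 56 mm. Starts hanging in the rack, leaning 34 degrees, only the band above the plate. Nested, its shoulder sits on the rim below, origin 22 mm above the other's
- orange_cup: orange plastic parts cup, the same shape as the blue one, origin and axes alike; starts in the other window of the rack
- screwdriver: red-handled screwdriver, 190 mm, lying flat between the shaker and the rack, nearest the robot; leave alone. Origin at its underside
- bottle: white plastic bottle, 56 mm across, 150 mm tall, standing; leave alone. Origin at its underside
- bin: black open parts bin, 100 x 140 x 50 mm; leave alone. Origin at its underside
- bits: grey block of driver bits, 60 x 110 x 40 mm; leave alone. Origin at its underside
- reel: yellow reel, 80 mm across, 24 mm tall, lying flat; leave alone. Origin at its underside
- fitting: small brass fitting, 26 mm across, 30 mm tall, standing between the shaker and the rack; leave alone. Origin at its underside
- can: red can, 56 mm across, 160 mm tall; leave alone. Origin at its underside
Mind the look-alikes: they are no part of the job. There is more than one size of the blue_cup; the job needs the larger.

How it is judged:
By the outcome, as a careful person would: the job done as asked, in the order asked, and still so for the second after the job is handed in, with the robot touching nothing.
It also fails if it takes over 72 s, if anything falls off the work surface, if the arm or the gripper's body presses on something with over 40 N, if the wrist force passes 120 N, or if a joint passes its speed limit or range.

## Working session

There is one attempt and no reset: what is moved stays moved. The work goes in short steps, Python scripts to look and compute and a shell command to move; the robot and the scene stay as the last step left them, time stands still between calls to the robot, and variables do not carry over. Pictures are saved under pics/ and viewed, at most 10 in all, crops included, and the job is handed in when it is done.

```bash
ls; mkdir -p pics
cat > h.py <<'E'
import numpy as np, cv2
from cell import get_obs, cams, ticket, finder
def ray(cam,uv,C=None):
    C=C or cams.calibration(cam); d=np.array([(uv[0]-C['cx'])/C['fx'],(uv[1]-C['cy'])/C['fy']])
    s=d.copy()
    for _ in range(20): s=d/(1+C['k1']*(s@s))
    E=np.array(C['extrinsics']); R=E[:3,:3]; o=-R.T@E[:3,3]; v=R.T@np.r_[s,1]
    return o,v/np.linalg.norm(v)
def atz(cam,uv,z,C=None):
    o,v=ray(cam,uv,C); return o+v*(z-o[2])/v[2]
def tri(rs):
    A=0;b=0
    for o,v in rs:
        P=np.eye(3)-np.outer(v,v); A=A+P; b=b+P@o
    x=np.linalg.solve(A,b); return x,[np.linalg.norm((np.eye(3)-np.outer(v,v))@(x-o)) for o,v in rs]
def proj(cam,p,C=None):
    C=C or cams.calibration(cam); E=np.array(C['extrinsics']); q=E[:3,:3]@np.array(p)+E[:3,3]; s=q[:2]/q[2]; s=s*(1+C['k1']*(s@s))
    return np.array([s[0]*C['fx']+C['cx'],s[1]*C['fy']+C['cy']])
E
python3 - <<'E'
from h import *
np.set_printoptions(precision=4,suppress=True)
for c in ('scene','top'):
    im=cams.read_camera(c); cv2.imwrite(f'pics/{c}0.png',im[...,::-1])
    C=cams.calibration(c); 
    o,v=ray(c,(320,200),C); print(c,C['fx'],o,v)
    for n in ['speed_axis','grey_cup','shaker','rack','blue_cup','orange_cup','screwdriver','bottle','bin','bits','reel','fitting','can']:
        print(n,[(np.round(d['p'],2),np.round(d['xy'],1),atz(c,d['xy'],0.05 if n in('grey_cup',) else .075 if n=='speed_axis' else .0)[:2].round(3)) for d in finder.tip_of(n,c)[:3]])
print(get_obs())
E
```

```text
pics
scene 494.0959834159127 [1.0502 0.6281 0.6908] [-0.4592 -0.6311 -0.6252]
speed_axis [(np.float64(0.9), array([478.8, 262.2]), array([0.474, 0.307]))]
grey_cup [(np.float64(0.71), array([393.9, 226.9]), array([0.511, 0.132]))]
shaker [(np.float64(0.7), array([424.8, 274.5]), array([0.513, 0.228]))]
rack [(np.float64(0.86), array([283.1, 170.5]), array([ 0.549, -0.213]))]
blue_cup [(np.float64(0.68), array([264.8, 133.5]), array([ 0.497, -0.389])), (np.float64(0.64), array([263.2, 152.4]), array([ 0.548, -0.31 ]))]
orange_cup [(np.float64(0.97), array([298.8, 174.2]), array([ 0.526, -0.179]))]
screwdriver []
bottle [(np.float64(0.83), array([256., 248.]), array([ 0.737, -0.019])), (np.float64(0.72), array([321.1, 337.8]), array([0.756, 0.23 ]))]
bin [(np.float64(0.72), array([323.2, 335.5]), array([0.75 , 0.228]))]
bits [(np.float64(0.88), array([203.6, 185.6]), array([ 0.733, -0.27 ]))]
reel [(np.float64(0.73), array([275.4, 282.2]), array([0.753, 0.081]))]
fitting [(np.float64(0.59), array([319.2, 231.7]), array([0.605, 0.015]))]
can [(np.float64(0.82), array([228.6, 217.6]), ar
[... 1513 characters left out ...]
, array([0.519, 0.23 ])), (np.float64(0.29), array([355.9, 136.5]), array([ 0.751, -0.128]))]
can [(np.float64(0.84), array([354.1, 137.9]), array([ 0.747, -0.123]))]
{'time_s': 1.4, 'qpos': array([68.358 , 18.3919, -4.0166, 83.107 ,  1.2972, 78.5428, -3.2624]), 'joint_velocities': array([-0.1029, -0.027 ,  0.0569, -0.0658,  0.0113,  0.0025,  0.0386]), 'effort': array([ -0.0003, -49.1099,  -0.403 , -31.2765,  -0.0637,   0.0337,
         0.    ]), 'tool_pos': array([ 0.2482, -0.6008,  0.2226]), 'tool_rot': array([179.9965,   0.0048,  22.4493]), 'force': array([ 0.1899, -0.0138, -0.4888]), 'wrist_torque': array([-0.0342,  0.0401,  0.0117]), 'grasp_force': 0.0, 'grip_width': 0.0871337930270572}
```

View pics/top0.png

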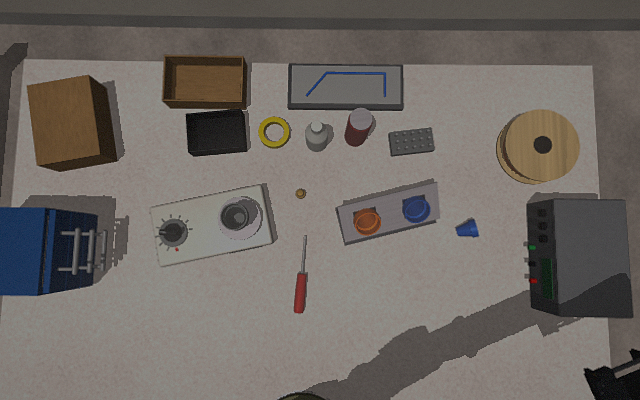

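View pics/scene0.png

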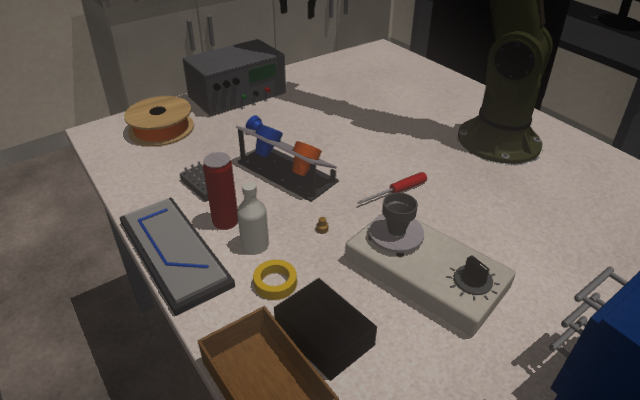

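Top view: the knob is at (172,232) with its bar pointing roughly left. The grey cup is at (237,215), orange at (367,221) and the large blue cup at (415,208). The small blue look-alike lies at (467,229). The scene view agrees with this. Next I'll triangulate.

Run:
```python
from h import *
np.set_printoptions(precision=4,suppress=True)
P={}
S={'speed_axis':((478.8,262.2),(167.7,231.5)),'grey_cup':((393.9,226.9),(238.2,219.7)),'blue_cup':((263.2,152.4),(405.9,196)),'orange_cup':((298.8,174.2),(361.9,210.3)),'shaker':((424.8,274.5),(217.1,223.2)),'rack':((283.1,170.5),(384.4,217.2)),'fitting':((319.2,231.7),(297.9,194.7))}
for n,(a,b) in S.items():
    x,e=tri([ray('scene',a),ray('top',b)]); P[n]=x; print(n,x,np.round(e,4))
d=P['speed_axis']-P['grey_cup']; print('shaker yaw',np.degrees(np.arctan2(-d[0],d[1])), np.linalg.norm(d[:2]))
d=P['orange_cup']-P['blue_cup']; print('rack yaw',np.degrees(np.arctan2(-d[0],d[1])), np.linalg.norm(d[:2]))
for n in ('shaker','rack'):
    finder; cams.read_camera('top'); m=finder.masks_of(n,'top')[0]['mask'].astype(np.uint8)
    c=max(cv2.findContours(m,0,1)[0],key=cv2.contourArea); bx=cv2.boxPoints(cv2.minAreaRect(c))
    print(n,np.array([atz('top',p,.05 if n=='shaker' else .075) for p in bx])[:,:2].tolist(), 'px',bx.tolist())
    for z in ((.05,) if n=='shaker' else (.075,)):
        w=np.array([atz('top',p,z)[:2] for p in bx]); e=[w[1]-w[0],w[2]-w[1]]; print([ (np.linalg.norm(q),np.degrees(np.arctan2(-q[0],q[1]))) for q in e],w.mean(0))
for n in ('blue_cup','orange_cup'):
  for c in('top','scene'):
    cams.read_camera(c); print(n,c,[(round(d['p'],2),np.round(d['xy'],1),d['mask'].sum()) for d in finder.masks_of(n,c)[:3]])
im=cams.read_camera('top')
a=cv2.resize(im[195:275,140:280],None,fx=4,fy=4,interpolation=2); b=cv2.resize(im[170:250,330:470],None,fx=4,fy=4,interpolation=2)
cv2.imwrite('pics/t1.png',np.vstack([a[:300],b[:300]])[...,::-1])
```

```text
speed_axis [0.4949 0.3173 0.0965] [0.0014 0.0014]
grey_cup [0.5293 0.1549 0.0757] [0.0042 0.0042]
blue_cup [ 0.5874 -0.2439  0.0514] [0.0038 0.0038]
orange_cup [ 0.5541 -0.1393  0.0348] [0.0018 0.0018]
shaker [0.5181 0.2276 0.0031] [0.0038 0.0038]
rack [ 0.5464 -0.205   0.0028] [0.0066 0.0066]
fitting [ 0.6008  0.0174 -0.0013] [0.0052 0.0052]
shaker yaw 11.942142223868997 0.16605922623671968
rack yaw 17.69592471261735 0.10972294604415062
shaker [[0.5297204623598191, 0.23508649598450398], [0.6068494527286298, 0.16204684900374164], [0.5351084548175892, 0.08775206792231974], [0.45914416672202363, 0.16088025547555695]] px [[208.50001525878906, 218.5], [239.50001525878906, 187.5], [269.0, 217.0], [238.00001525878906, 248.0]]
[(np.float64(0.10622462608259198), np.float64(-133.44012551270663)), (np.float64(0.10327867774719203), np.float64(136.00185095597968))] [0.5327 0.1614]
rack [[0.5619685114501614, -0.06850058764515443], [0.626391117875256, -0.31272565369508315], [0.5307455771867098, -0.3345988196093508], [0.46737136377207883, -0.09287479956788978]] px [[333.4705810546875, 205.88235473632812], [435.5882568359375, 180.35293579101562], [445.5882568359375, 220.35293579101562], [343.4705810546875, 245.88235473632812]]
[(np.float64(0.25257900765046704), np.float64(-165.22290534932267)), (np.float64(0.09811475343044712), np.float64(102.8814504467409))] [ 0.5466 -0.2022]
blue_cup top [(0.87, array([415.2, 211. ]), np.int64(597)), (0.63, array([470.9, 231.9]), np.int64(280)), (0.6, array([386.8, 211.9]), np.int64(2846))]
blue_cup scene [(0.65, array([266.5, 134.8]), np.int64(544)), (0.64, array([254. , 122.2]), np.int64(178))]
orange_cup top [(0.63, array([239.6, 215.5]), np.int64(1530)), (0.58, array([358. , 126.1]), np.int64(779)), (0.55, array([367.8, 224.7]), np.int64(584))]
orange_cup scene []
```

View pics/t1.png

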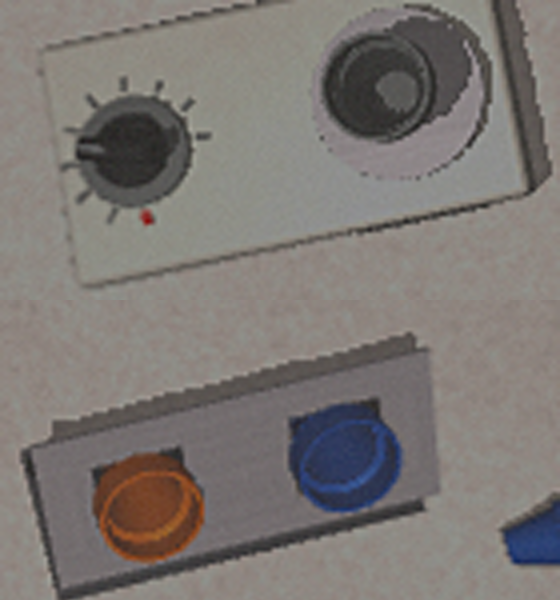

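Crop: the pointer points left (88,150) and the red tick is at (148,217), so the knob is at about 100°. Both windows hold full-size cups. Next I'll fit the shaker and rack from their corners.

```bash
cat > fit.py <<'E'
from h import *
from scipy.optimize import least_squares
np.set_printoptions(precision=4,suppress=True)
T=lambda p,oy: np.array([p[0]/4+140,p[1]/4+195]) if oy==0 else np.array([p[0]/4+330,(p[1]-300)/4+170])
sh=[((75,140,50),(42,47)),((-75,140,50),(80,285)),((-75,-140,50),(525,192))]
c,s=np.cos(np.radians(34)),np.sin(np.radians(34))
t=3
def rk(u,y,n): return (u*c-n*s,y,u*s+n*c)
ra=[(rk(50,120,t),(22,450)),(rk(-50,120,t),(62,590)),(rk(-50,-120,t),(440,492)),(rk(50,-120,t),(430,347))]
def fit(L,oy,z0,x0):
    C=cams.calibration('top')
    def W(q,p): a=q[2]; p=np.array(p)/1e3; return np.array([q[0]+p[0]*np.cos(a)-p[1]*np.sin(a),q[1]+p[0]*np.sin(a)+p[1]*np.cos(a),z0+p[2]])
    f=lambda q:np.concatenate([proj('top',W(q,p),C)-T(u,oy) for p,u in L])
    r=least_squares(f,x0); print(r.x[:2],np.degrees(r.x[2]),'rms px',np.sqrt(np.mean(r.fun**2))); return r.x,W
if __name__=='__main__':
    q,W=fit(sh,0,0,[.52,.23,.2]); print('knob',W(q,(0,90,85)),'grey',W(q,(0,-75,60)))
    print('scene shaker px',[proj('scene',W(q,p)).round(1).tolist() for p in [(75,140,50),(-75,140,50),(-75,-140,50),(75,-140,50)]])
    q,W=fit(ra,1,.075,[.55,-.2,.2])
    for y in(60,-60): print('window top',y,W(q,(-t*s,y,t*c)),'mouth centre px',proj('top',W(q,rk(0,y,t+22))).round(1),proj('scene',W(q,rk(0,y,t+22))).round(1))
E
python3 fit.py
```

```text
[0.5153 0.228 ] 12.273892443338402 rms px 1.204120770013994
knob [0.4961 0.3159 0.085 ] grey [0.5312 0.1547 0.06  ]
scene shaker px [[476.1, 322.5], [516.1, 271.0], [389.2, 204.4], [342.4, 241.7]]
[ 0.5484 -0.2017] 15.175392359117131 rms px 0.6410703021777427
window top 60 [ 0.5311 -0.1443  0.0775] mouth centre px [367.6 223.8] [308.4 145.1]
window top -60 [ 0.5625 -0.2601  0.0775] mouth centre px [417.3 210.9] [269.7 127.9]
```

```bash
python3 -m creep '0.05 0.05 0 0 0.087; 0.055 0.06 0 0 0.087; 0.055 0.06 0 0 0.087; 0.05 0.06 0.02 0 0.087; 0.04 0.06 0.03 0 0.087; 0.02 0.06 0.03 0 0.087; 0 0.05 0.02 0 0.087;0 0 0 0 0.087' 10
```

```text
time_s: 3.05
tool_pos: [0.4679, -0.2617, 0.3118]
tool_rot: [179.8, -0.2, 22.9]
force: [0.1, -0.3, 0.9]
grip_width: 0.087
grasp_force: 0.0
```

Run:
```python
from h import *
import json
C=cams.calibration('wrist'); im=cams.read_camera('wrist'); cv2.imwrite('pics/w1.png',im[...,::-1])
C={k:(np.array(v).tolist()) for k,v in C.items() if k in('fx','fy','cx','cy','k1','extrinsics')}; json.dump(C,open('w1.json','w'))
for n in ('blue_cup','orange_cup','rack'):
    print(n,[(round(d['p'],2),np.round(d['xy'],1)) for d in finder.tip_of(n,'wrist')[:2]],[(round(d['p'],2),np.round(d['xy'],1),d['mask'].sum()) for d in finder.masks_of(n,'wrist')[:2]])
from fit import *
q,W=fit(ra,1,.075,[.55,-.2,.2])
for y in (60,-60): print(y,'origin',proj('wrist',W(q,rk(0,y,t-45)),C),'mouth',proj('wrist',W(q,rk(0,y,t+22)),C))
print([proj('wrist',W(q,p),C).round(0).tolist() for p,_ in ra])
```

```text
blue_cup [(0.9, array([397.7, 170.7])), (0.59, array([345.3,  87.3]))] [(0.81, array([346.7, 108.5]), np.int64(2346)), (0.79, array([417.5, 176.2]), np.int64(823))]
orange_cup [(0.73, array([257.4,  74.9]))] [(0.78, array([248.2,  93.9]), np.int64(2495))]
rack [(0.65, array([300.1, 101.3]))] [(0.61, array([294.7,  85. ]), np.int64(11230))]
[ 0.5484 -0.2017] 15.175392359117131 rms px 0.6410703021777427
60 origin [254.8916  69.4268] mouth [243.045   96.7966]
-60 origin [346.0686  82.8875] mouth [345.3872 111.5039]
[[188.0, 35.0], [204.0, 116.0], [383.0, 141.0], [408.0, 69.0]]
```

View pics/w1.png

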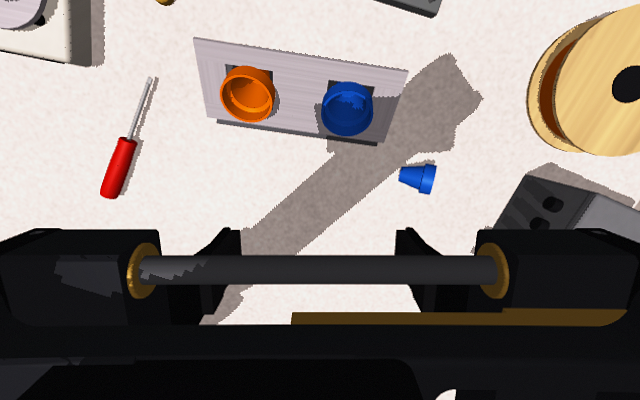

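Wrist view: rack corners at (193,38), (208,119), (379,144) and (408,68), orange mouth at (247,95), blue mouth at (347,108). The fit agrees to about 4 px. I'll refit with both views together and move to the knob.

```bash
python3 - <<'E'
from fit import *
import json
Cw=json.load(open('w1.json')); Ct=cams.calibration('top')
q,W=fit(ra,1,.075,[.55,-.2,.2])
w=[(193,38),(208,119),(379,144),(408,68)]
def f(q):
    r=[]
    for (p,u),v in zip(ra,w): r+=[proj('top',W(q,p),Ct)-T(u,1),proj('wrist',W(q,p),Cw)-np.array(v)]
    for y,a,b in((60,(367.5,222),(247,95.5)),(-60,(416,209),(347,108.5))):
        p=W(q,rk(0,y,t+20)); r+=[proj('top',p,Ct)-a,proj('wrist',p,Cw)-b]
    return np.concatenate(r)
r=least_squares(f,q,loss='soft_l1'); q=r.x; print(q[:2],np.degrees(q[2])); print(f(q).reshape(-1,2).round(1).tolist())
for y in(60,-60): print('window top',y,W(q,(-t*s,y,t*c)))
E
python3 -m creep '0 0.06 0 10 0.06;0 0.06 0 10 0.06;0 0.06 0 10 0.06;0 0.06 -0.01 10 0.05;0 0.06 -0.02 10 0.05;0 0.06 -0.02 10 0.05;0 0.06 -0.02 7.1 0.05;0 0.06 -0.02 0 0.05'
```

```text
[ 0.5484 -0.2017] 15.175392359117131 rms px 0.6410703021777427
[ 0.5487 -0.2035] 15.57372868026221
[[2.2, 0.3], [-3.3, -1.4], [0.1, 0.2], [-2.7, -2.4], [0.8, -0.6], [5.4, -3.6], [-0.1, -0.3], [1.1, 0.1], [0.7, 1.4], [-2.0, 1.2], [1.8, 1.2], [0.0, 2.1]]
window top 60 [ 0.531  -0.1462  0.0775]
window top -60 [ 0.5632 -0.2618  0.0775]
time_s: 4.4
tool_pos: [0.4658, 0.2117, 0.2192]
tool_rot: [180.0, 0.0, 89.5]
force: [2.3, -0.4, -0.5]
grip_width: 0.0498
grasp_force: 0.0
```

Run:
```python
from h import *
np.set_printoptions(precision=4,suppress=True)
C=cams.calibration('wrist'); im=cams.read_camera('wrist'); cv2.imwrite('pics/w2.png',im[...,::-1])
for n in ('speed_axis','grey_cup'):
    print(n,[(round(d['p'],2),np.round(d['xy'],1),atz('wrist',d['xy'],.085 if n[0]=='s' else .06,C)) for d in finder.tip_of(n,'wrist')[:2]])
for p in ([.4961,.3159,.085],[.4961,.3159,.06],[.5312,.1547,.06]): print(proj('wrist',p,C))
print(get_obs()['tool_pos'])
```

```text
speed_axis [(0.96, array([348.5,  73.2]), array([0.4935, 0.3181, 0.085 ]))]
grey_cup [(0.7, array([378.3, 234.1]), array([0.5317, 0.1551, 0.06  ]))]
[351.4065  75.8226]
[348.6565  79.0856]
[377.8134 234.447 ]
[0.4639 0.2138 0.2185]
```

View pics/w2.png

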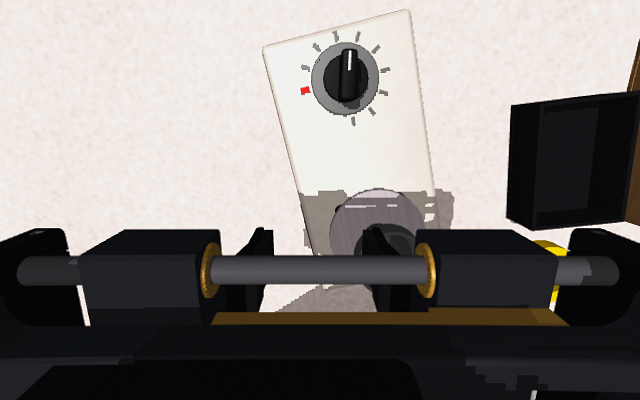

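The knob is at (348,73) with its bar and pointer along the image vertical (world +y). The red tick is at (305,90). I'll triangulate the knob height with all three views.

Run:
```python
from h import *
r=[ray('wrist',(348.5,73.2)),ray('scene',(478.8,262.2)),ray('top',(167.7,231.5))]
print(tri(r),tri(r[:2]),tri(r[1:]))
```

```text
(array([0.49252984, 0.3178814 , 0.09479338]), [np.float64(0.0034864962832155217), np.float64(0.0005831001490651016), np.float64(0.003488010872798365)]) (array([0.490238  , 0.31804607, 0.09385308]), [np.float64(0.0015674283972995557), np.float64(0.0015674283972997116)]) (array([0.49491145, 0.31733857, 0.09654858]), [np.float64(0.0014049102680723066), np.float64(0.0014049102680724923)])
```

```bash
python3 -m creep '0.01 0.04 0 0 0.04;0.01 0.04 0 0 0.04;0.011 0.023 -0.02 0 0.04;0 0 -0.04 0 0.04;0 0 -0.03 0 0.04;0 0 0 0 0.04'
```

```text
time_s: 5.3
tool_pos: [0.4962, 0.3107, 0.1273]
tool_rot: [-179.7, 0.2, 89.4]
force: [-0.3, -0.4, 1.1]
grip_width: 0.0405
grasp_force: 0.0
```

```bash
python3 -m creep '0 0.004 -0.025 0 0.04;0 0 -0.018 0 0.04;0 0 0 0 0.04;0 0 0 0 0.0;0 0 0 0 0.0;0 0 0 0 0;0 0 0 0 0;0 0 0 0 0' 12
```

```text
time_s: 6.3
tool_pos: [0.494, 0.3182, 0.0873]
tool_rot: [-179.8, 0.1, 89.6]
force: [-6.4, -1.2, 5.2]
grip_width: 0.0138
grasp_force: 12.0
```

```bash
python3 -m creep '0 0 0 10 0;0 0 0 10 0;0 0 0 10 0;0 0 0 10 0;0 0 0 10 0;0 0 0 10 0;0 0 0 10 0;0 0 0 10 0' 20; python3 -c "
from h import *
print(get_obs()['wrist_torque'],get_obs()['qpos'])"
```

```text
time_s: 7.3
tool_pos: [0.4932, 0.3175, 0.0873]
tool_rot: [-179.8, -0.3, 169.9]
force: [-9.1, -3.5, 7.0]
grip_width: 0.0137
grasp_force: 20.0
[-0.71172915  1.80613132 -0.05206812] [ 13.86967893  30.48894036 -62.45587298  99.5252756   28.84747384
  68.35889824  23.33738946]
```

```bash
python3 -m creep '0 0 0 8 0;0 0 0 6 0;0 0 0 4 0;0 0 0 4 0;0 0 0 0 0'; python3 -c "
from h import *
print(get_obs()['wrist_torque'])"
```

```text
time_s: 7.92
tool_pos: [0.4932, 0.3172, 0.0873]
tool_rot: [-179.9, -0.4, -168.4]
force: [-8.8, -4.0, 9.6]
grip_width: 0.0135
grasp_force: 20.0
[-0.87178573  1.84234142  0.01605333]
```

```bash
for i in 1; do python3 -m creep '0 0 0 3 0;0 0 0 3 0;0 0 0 2 0;0 0 0 0 0'; done; python3 -c "
from h import *
print(get_obs()['wrist_torque'])"
```

```text
time_s: 8.43
tool_pos: [0.4936, 0.3173, 0.0872]
tool_rot: [-180.0, -0.3, -160.5]
force: [-7.5, -3.3, 7.1]
grip_width: 0.0148
grasp_force: 21.3
[-0.71337563  1.67472499 -0.48590346]
```

The torque rose at the stop, at a tool yaw of about 192–199°, so the knob is off. I'll let go and move towards the rack, checking the knob in the top camera on the way.

```bash
python3 -m creep '0 0 0 0 0.05;0 0 0 0 0.05;0 0 0.03 0 0.05;0 0 0.05 0 0.06;0 -0.01 0.055 -10.5 0.087;0 -0.05 0.02 -10.5 0.087;0 -0.06 0 -10.5 0.087;0 -0.06 0 -10.5 0.087' 10
python3 -m creep '0 -0.06 0 -10.5 0.087;0 -0.06 0 -10.5 0.087;0 -0.06 0 -10.5 0.087;0 -0.05 0 -10.5 0.087;0 -0.05 0 -10.5 0.087;0 -0.04 0 -10.5 0.087;0 -0.02 0 -10.5 0.087;0 0 0 -10.5 0.087'
python3 - <<'E'
from h import *
cams.read_camera('top')
im=cams.read_camera('top'); cv2.imwrite('pics/t2.png',cv2.resize(im[205:265,145:225],None,fx=5,fy=5,interpolation=2)[...,::-1])
E
```

```text
time_s: 9.43
tool_pos: [0.4969, 0.1363, 0.2422]
tool_rot: [180.0, 0.1, 157.2]
force: [1.2, -1.3, -0.0]
grip_width: 0.0839
grasp_force: 0.0
time_s: 10.42
tool_pos: [0.4962, -0.2049, 0.2416]
tool_rot: [180.0, -0.0, 73.0]
force: [0.6, 0.8, -0.4]
grip_width: 0.087
grasp_force: 0.0
```

View pics/t2.png

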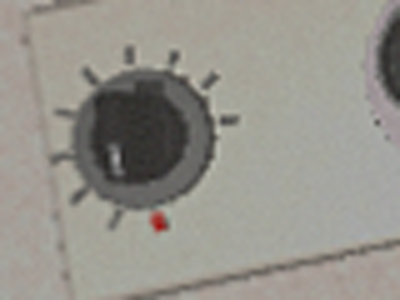

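The pointer line at (115,160) runs parallel to the direction of the red tick, so the knob is off. Next is the blue cup.

```bash
python3 -m creep '0.015 -0.015 0 -10.5 0.087;0.015 -0.015 0 -10.5 0.087;0.015 -0.015 -0.02 -10.5 0.087;0.0145 -0.014 -0.02 -10.5 0.087;0 0 -0.03 -10.5 0.087;0 0 -0.03 -5 0.087;0 0 0 0 0.087'
python3 - <<'E'
from h import *
C=cams.calibration('wrist'); im=cams.read_camera('wrist'); cv2.imwrite('pics/w3.png',im[...,::-1])
o=get_obs(); print(o['tool_pos'],o['tool_rot'])
E
```

```text
time_s: 11.4
tool_pos: [0.5545, -0.2603, 0.1397]
tool_rot: [-179.8, 0.2, 16.3]
force: [-0.3, 0.1, -0.5]
grip_width: 0.0871
grasp_force: 0.0
[ 0.55575858 -0.26063257  0.14160236] [-1.79952035e+02  4.64039687e-02  1.63252847e+01]
```

View pics/w3.png

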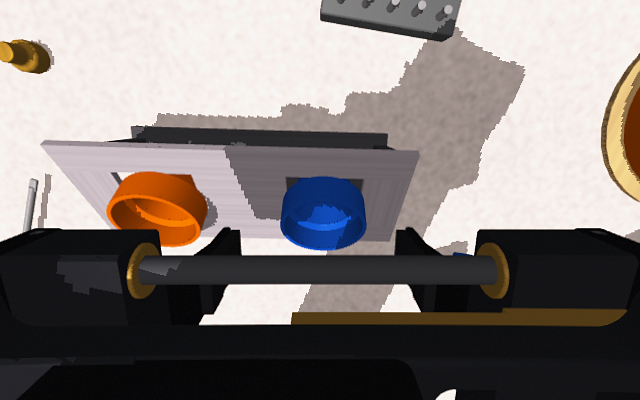

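The blue cup (column 323) is centred between the fingers (240 and 397), and the tool is aligned with the rack. I'll descend and grip.

```bash
python3 -m creep '0 -0.002 -0.025 -1 0.087;0 0 -0.02 0 0.087;0 0 -0.01 0 0.087;0 0 0 0 0.087;0 0 0 0 0.04;0 0 0 0 0.04;0 0 0 0 0.04;0 0 0 0 0.04' 10
```

```text
time_s: 12.45
tool_pos: [0.5562, -0.2633, 0.0872]
tool_rot: [180.0, -0.0, 15.0]
force: [0.1, -0.6, 0.5]
grip_width: 0.0621
grasp_force: 10.0
```

```bash
python3 -m creep '-0.0055 -0.0015 0.0083 0 0.04;-0.0108 -0.003 0.0166 0 0.04;-0.0108 -0.003 0.0166 0 0.04;-0.0108 -0.003 0.0166 0 0.04;0 0 0.03 0 0.04;0 0 0.05 0 0.04;0 0 0.03 0 0.04;0 0 0 0 0.04' 15
python3 - <<'E'
from h import *
im=cams.read_camera('scene'); cv2.imwrite('pics/s3.png',cv2.resize(im[20:220,200:460],None,fx=3,fy=3,interpolation=2)[...,::-1])
E
```

```text
time_s: 13.45
tool_pos: [0.5192, -0.2743, 0.2587]
tool_rot: [179.7, -0.2, 15.0]
force: [-0.0, -0.4, -0.3]
grip_width: 0.0618
grasp_force: 15.0
```

View pics/s3.png

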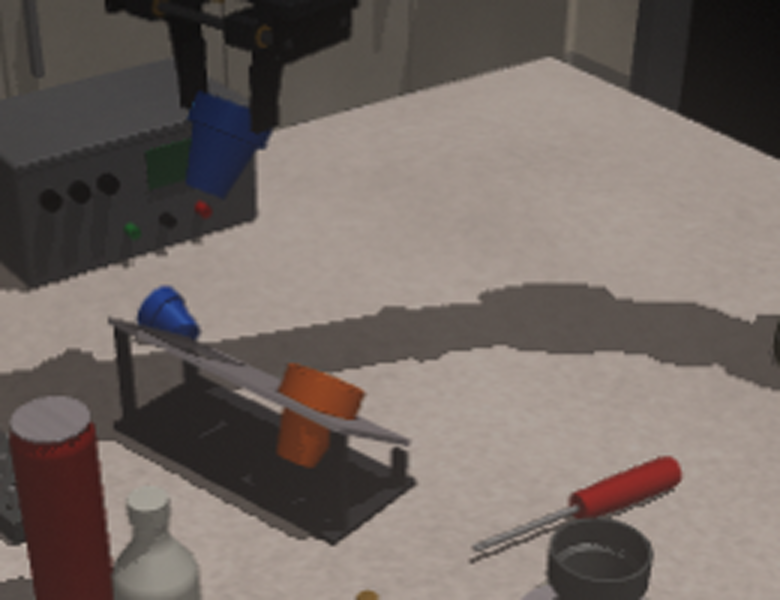

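The blue cup is held firmly at about 62 mm and still leans 34° with its mouth towards the robot. The orange cup is undisturbed. I'll carry it over the grey cup and turn it upright with the foot against the far inner wall.

```bash
python3 -m creep '0 0.04 0 0 0.04;0 0.06 0 0 0.04;0 0.06 0 0 0.04;0 0.06 0 0 0.04;0 0.06 0 0 0.04;0 0.06 -0.015 0 0.04;-0.003 0.05 -0.02 0 0.04;-0.003 0.034 -0.02 0 0.04'
python3 -m creep '0 0 0 0 0.04;0 0 0 0 0.04'
python3 - <<'E'
from h import *
im=cams.read_camera('scene'); cv2.imwrite('pics/s4.png',cv2.resize(im[60:260,290:490],None,fx=3,fy=3,interpolation=2)[...,::-1])
print(get_obs()['tool_pos'])
E
```

```text
time_s: 14.5
tool_pos: [0.5103, 0.1526, 0.1982]
tool_rot: [-180.0, 0.1, 15.2]
force: [0.7, 0.1, -0.9]
grip_width: 0.0617
grasp_force: 15.0
time_s: 14.75
tool_pos: [0.5117, 0.1491, 0.1992]
tool_rot: [180.0, 0.1, 15.0]
force: [0.8, -0.4, -0.6]
grip_width: 0.0618
grasp_force: 15.0
[0.51227019 0.14865637 0.19962436]
```

View pics/s4.png

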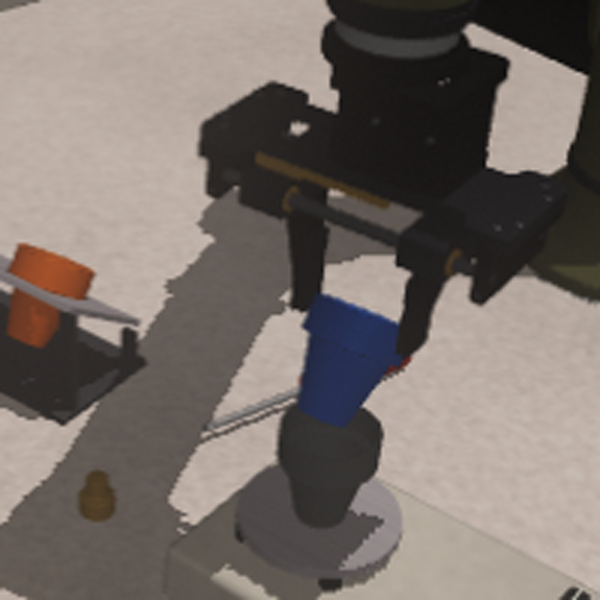

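The tilted blue cup's foot is just above the grey cup's mouth. I'll lower it in and swing it upright.

```bash
python3 -m creep '0 0.001 -0.015 0 0.04;0 0 -0.012 0 0.04;0 0 -0.008 0 0.04;0 0 0 0 0.04' 8
python3 -m creep '0.0035 0.001 -0.0035 0 0.04;0.0035 0.001 -0.0035 0 0.04;0.0035 0.001 -0.0035 0 0.04;0 0 0 0 0.04'
```

```text
time_s: 15.3
tool_pos: [0.5134, 0.1513, 0.1654]
tool_rot: [180.0, -0.1, 15.0]
force: [1.1, -0.0, 6.1]
grip_width: 0.0619
grasp_force: 8.0
time_s: 15.8
tool_pos: [0.5209, 0.1541, 0.1546]
tool_rot: [180.0, 0.3, 15.1]
force: [-5.9, -2.5, 10.5]
grip_width: 0.0616
grasp_force: 8.0
```

```bash
cat > tilt.py <<'E'
from h import *
import sys
def run(col,yaw=15,G=(.5315,.155)):
    o=get_obs(); P=o['tool_pos']; im=cams.read_camera('scene'); C=cams.calibration('scene')
    h=cv2.cvtColor(im,cv2.COLOR_RGB2HSV)
    lo,hi=((100,120,40),(130,255,255)) if col=='blue' else ((3,140,60),(18,255,255))
    m=cv2.inRange(h,lo,hi)>0; u=proj('scene',P,C).astype(int); w=np.zeros_like(m); w[max(u[1]-45,0):u[1]+70,u[0]-45:u[0]+45]=1; m&=w
    f=np.array([np.cos(np.radians(yaw)),np.sin(np.radians(yaw)),0]); g=np.array([-f[1],f[0],0]); best=[]
    a=np.linspace(0,2*np.pi,24)
    for t in range(-10,46,3):
      n=-np.sin(np.radians(t))*f+np.array([0,0,np.cos(np.radians(t))]); s=np.cross(g,n)
      for df in np.arange(-.012,.0121,.003):
        for dz in np.arange(-.009,.0121,.003):
          top=P+df*f+dz*np.array([0,0,1])  # centre of band, height 56
          pts=np.array([proj('scene',top+n*(hh-.056)+r*(np.cos(x)*s+np.sin(x)*g),C) for r,hh in((.031,.067),(.031,.045)) for x in a])
          k=np.zeros(m.shape,np.uint8); cv2.fillConvexPoly(k,cv2.convexHull(pts.astype(np.float32)).astype(np.int32),1)
          pts=np.array([proj('scene',top+n*(hh-.056)+r*(np.cos(x)*s+np.sin(x)*g),C) for r,hh in((.026,.045),(.0155,0)) for x in a])
          k2=np.zeros(m.shape,np.uint8); cv2.fillConvexPoly(k2,cv2.convexHull(pts.astype(np.float32)).astype(np.int32),1)
          kk=(k|k2)>0
          best.append(((m&~kk).sum()*2+((k>0)&~m).sum()-.3*(m&kk).sum(),t,round(df,3),round(dz,3)))
    best.sort(); print(m.sum(),best[:6]); return m
if __name__=='__main__':
    m=run(sys.argv[1]); ys,xs=np.nonzero(m); print(xs.min(),xs.max(),ys.min(),ys.max())
    o=get_obs(); print(o['tool_pos'],o['force'])
E
python3 tilt.py blue
```

```text
773 [(np.float64(-110.6), 38, np.float64(-0.006), np.float64(0.0)), (np.float64(-106.89999999999998), 35, np.float64(-0.012), np.float64(-0.006)), (np.float64(-100.29999999999998), 41, np.float64(-0.006), np.float64(0.0)), (np.float64(-99.89999999999998), 44, np.float64(-0.009), np.float64(-0.003)), (np.float64(-98.29999999999998), 44, np.float64(-0.012), np.float64(-0.006)), (np.float64(-98.1), 41, np.float64(-0.009), np.float64(-0.003))]
389 418 180 215
[0.52091681 0.15405269 0.15477819] [-6.59484011 -2.51948005  9.47742902]
```

The foot caught on the grey cup's far rim and the cup now leans about 38°. I'll back out and straighten it first by pushing its cone sideways against the outside of the grey cup's band.

```bash
python3 -m creep '-0.002 -0.0005 0.025 0 0.04;0 0 0.025 0 0.04;-0.03 -0.008 0 0 0.04;-0.037 -0.01 0 0 0.04;0 0 -0.025 0 0.04;0 0 -0.023 0 0.04;0 0 0 0 0.04' 8
python3 tilt.py blue
python3 -m creep '0.0097 0.0026 0 0 0.04;0.0048 0.0013 0 0 0.04;0.0048 0.0013 0 0 0.04;0.0048 0.0013 0 0 0.04;0 0 0 0 0.04' 6
python3 tilt.py blue
```

```text
time_s: 16.73
tool_pos: [0.452, 0.1353, 0.155]
tool_rot: [-180.0, 0.2, 15.1]
force: [-0.2, 0.1, -0.4]
grip_width: 0.0621
grasp_force: 8.0
688 [(np.float64(-86.1), 35, np.float64(-0.009), np.float64(-0.006)), (np.float64(-82.9), 38, np.float64(-0.009), np.float64(-0.006)), (np.float64(-79.79999999999998), 35, np.float64(-0.006), np.float64(-0.003)), (np.float64(-77.79999999999998), 38, np.float64(-0.006), np.float64(-0.003)), (np.float64(-72.4), 32, np.float64(-0.012), np.float64(-0.009)), (np.float64(-72.4), 38, np.float64(-0.0), np.float64(0.003))]
410 437 163 202
[0.45293978 0.13585226 0.15606112] [ 0.78506771 -0.51104379 -0.11439092]
time_s: 17.4
tool_pos: [0.4781, 0.1426, 0.1564]
tool_rot: [-180.0, -0.0, 15.1]
force: [-1.1, -0.1, -1.2]
grip_width: 0.0621
grasp_force: 6.0
676 [(np.float64(-48.5), 23, np.float64(-0.012), np.float64(-0.003)), (np.float64(-45.099999999999994), 32, np.float64(-0.009), np.float64(0.003)), (np.float64(-42.29999999999998), 29, np.float64(-0.012), np.float64(0.0)), (np.float64(-38.79999999999998), 44, np.float64(-0.012), np.float64(0.0)), (np.float64(-38.5), 32, np.float64(-0.012), np.float64(0.003)), (np.float64(-35.599999999999994), 35, np.float64(-0.012), np.float64(0.006))]
405 431 166 203
[0.47793239 0.14255592 0.15642231] [ 0.37240881 -0.6142777  -0.8391292 ]
```

It's rotating with about 1 N of lateral force. I'll keep pushing.

```bash
python3 -m creep '0.0048 0.0013 0 0 0.04;0.0048 0.0013 0 0 0.04;0 0 0 0 0.04'
python3 tilt.py blue
python3 -m creep '0.0048 0.0013 0 0 0.04;0 0 0 0 0.04'
python3 tilt.py blue
```

```text
time_s: 17.82
tool_pos: [0.4875, 0.1449, 0.1563]
tool_rot: [-180.0, 0.0, 15.1]
force: [-0.7, -1.0, 0.4]
grip_width: 0.062
grasp_force: 6.0
702 [(np.float64(-15.5), 26, np.float64(-0.012), np.float64(0.009)), (np.float64(-12.699999999999989), 20, np.float64(-0.012), np.float64(0.006)), (np.float64(-8.299999999999983), 14, np.float64(-0.012), np.float64(0.003)), (np.float64(-6.699999999999989), 23, np.float64(-0.012), np.float64(0.006)), (np.float64(0.4000000000000057), 5, np.float64(-0.012), np.float64(0.0)), (np.float64(0.5999999999999943), 11, np.float64(-0.009), np.float64(0.003))]
401 429 165 203
[0.4874896  0.14488094 0.15631303] [-1.64840635 -0.86869292  0.41562719]
time_s: 18.12
tool_pos: [0.4925, 0.1463, 0.1565]
tool_rot: [-180.0, -0.0, 15.1]
force: [-2.1, -1.0, 0.7]
grip_width: 0.0615
grasp_force: 6.0
732 [(np.float64(-11.400000000000006), 14, np.float64(-0.012), np.float64(0.009)), (np.float64(-5.099999999999994), 8, np.float64(-0.012), np.float64(0.006)), (np.float64(-0.5), 17, np.float64(-0.012), np.float64(0.012)), (np.float64(0.30000000000001137), 17, np.float64(-0.012), np.float64(0.009)), (np.float64(1.700000000000017), 20, np.float64(-0.012), np.float64(0.012)), (np.float64(2.5999999999999943), 11, np.float64(-0.012), np.float64(0.009))]
400 429 164 200
[0.49242969 0.14627841 0.1564781 ] [-1.16882396 -0.16149159  0.78358043]
```

```bash
sed -i "s/np.arange(-.012,.0121,.003)/np.arange(-.021,.0151,.003)/; s/((k>0)&~m).sum()/((k>0)\&~m\&br).sum()/; s/ m&=w$/ m\&=w; br=h[...,2]>75/" tilt.py
python3 -m creep '-0.002 0 0.01 0 0.04;0 0 0.02 0 0.04;0 0 0.02 0 0.04;0 0 0 0 0.04;0 0 0 0 0.04' 8
python3 tilt.py blue
```

```text
time_s: 18.8
tool_pos: [0.4901, 0.146, 0.2064]
tool_rot: [180.0, -0.0, 15.0]
force: [0.5, 0.3, -0.4]
grip_width: 0.0613
grasp_force: 8.0
696 [(np.float64(-201.5), 2, np.float64(-0.018), np.float64(0.0)), (np.float64(-194.79999999999998), -1, np.float64(-0.018), np.float64(0.0)), (np.float64(-191.5), -1, np.float64(-0.015), np.float64(0.0)), (np.float64(-190.5), 5, np.float64(-0.015), np.float64(0.003)), (np.float64(-188.79999999999998), 8, np.float64(-0.018), np.float64(0.003)), (np.float64(-186.4), -4, np.float64(-0.021), np.float64(-0.003))]
404 433 141 174
[0.48981204 0.14593234 0.20604423] [-0.0361201  -0.24956349 -1.04271135]
```

The cup is now upright, but it has slid about 15 mm back in the pads. The grip width of 61.3 mm agrees with that. I'll set it into the grey cup gently and regrip later if needed.

```bash
python3 -m creep '0.01 0.002 0 0 0.04;0.019 0.0045 0 0 0.04;0.019 0.0045 0 0 0.04;0.009 0.002 0 0 0.04;0 0 -0.01 0 0.04;0 0 -0.015 0 0.04;0 0 -0.01 0 0.04;0 0 0 0 0.04'
python3 tilt.py blue
```

```text
time_s: 19.85
tool_pos: [0.5461, 0.1587, 0.1702]
tool_rot: [180.0, 0.1, 15.1]
force: [1.2, -0.8, -0.8]
grip_width: 0.0621
grasp_force: 8.0
827 [(np.float64(-237.79999999999998), -10, np.float64(-0.018), np.float64(-0.003)), (np.float64(-231.89999999999998), -7, np.float64(-0.018), np.float64(-0.003)), (np.float64(-227.1), -1, np.float64(-0.015), np.float64(0.0)), (np.float64(-225.89999999999998), 2, np.float64(-0.018), np.float64(0.0)), (np.float64(-222.1), -4, np.float64(-0.015), np.float64(0.0)), (np.float64(-221.6), -1, np.float64(-0.018), np.float64(0.0))]
383 412 171 211
[0.54662268 0.1589531  0.17102171] [-0.12973449  0.45637398 -0.25233883]
```

```bash
python3 -m creep '0 0 -0.008 0 0.04;0 0 -0.008 0 0.04;0 0 -0.006 0 0.04;0 0 0 0 0.04'
python3 -m creep '0 0 -0.004 0 0.04;0 0 -0.003 0 0.04;0 0 0 0 0.04'; python3 tilt.py blue
```

```text
time_s: 20.4
tool_pos: [0.5466, 0.1593, 0.1488]
tool_rot: [-180.0, 0.1, 15.1]
force: [-0.4, -0.2, -0.8]
grip_width: 0.0617
grasp_force: 8.0
time_s: 20.78
tool_pos: [0.5459, 0.1597, 0.1429]
tool_rot: [180.0, 0.1, 15.1]
force: [-5.7, -0.6, 6.2]
grip_width: 0.0618
grasp_force: 8.0
719 [(np.float64(-202.5), -4, np.float64(-0.018), np.float64(-0.003)), (np.float64(-202.4), 5, np.float64(-0.018), np.float64(0.0)), (np.float64(-200.4), -7, np.float64(-0.018), np.float64(-0.003)), (np.float64(-197.4), -10, np.float64(-0.018), np.float64(-0.003)), (np.float64(-194.4), 2, np.float64(-0.018), np.float64(0.0)), (np.float64(-193.6), -1, np.float64(-0.018), np.float64(-0.003))]
383 410 184 215
[0.54592929 0.15967432 0.14298963] [-5.37786199 -0.3961815   6.72319319]
```

```bash
python3 -m creep '0 0 0 0 0.087;0 0 0 0 0.087;0 0 0 0 0.087'; python3 tilt.py blue; python3 -m creep '-0.008 -0.002 0 0 0.087;-0.0065 -0.002 0 0 0.087;0 0 0 0 0.087'; python3 tilt.py blue
```

```text
time_s: 21.2
tool_pos: [0.5473, 0.159, 0.1424]
tool_rot: [180.0, -0.0, 15.0]
force: [-0.4, -0.6, -0.1]
grip_width: 0.0827
grasp_force: 0.0
769 [(np.float64(-200.7), -10, np.float64(-0.021), np.float64(-0.003)), (np.float64(-196.1), -7, np.float64(-0.021), np.float64(-0.003)), (np.float64(-189.7), 2, np.float64(-0.021), np.float64(0.0)), (np.float64(-187.7), -1, np.float64(-0.021), np.float64(0.0)), (np.float64(-182.9), 5, np.float64(-0.021), np.float64(0.0)), (np.float64(-181.7), -7, np.float64(-0.018), np.float64(0.0))]
385 414 183 213
[0.54727065 0.1590846  0.14234706] [-0.39797521  0.30738376  0.96002811]
time_s: 21.62
tool_pos: [0.532, 0.1549, 0.1424]
tool_rot: [179.9, 0.0, 15.0]
force: [0.0, -0.1, 0.7]
grip_width: 0.0869
grasp_force: 0.0
813 [(np.float64(-215.29999999999998), -10, np.float64(-0.009), np.float64(-0.006)), (np.float64(-214.6), -7, np.float64(-0.006), np.float64(-0.003)), (np.float64(-209.7), -7, np.float64(-0.009), np.float64(-0.006)), (np.float64(-203.0), -4, np.float64(-0.006), np.float64(-0.003)), (np.float64(-200.0), -4, np.float64(-0.012), np.float64(-0.006)), (np.float64(-195.89999999999998), -4, np.float64(-0.009), np.float64(-0.003))]
385 418 183 213
[0.53244199 0.1548982  0.14253695] [ 0.09494997 -0.09562499  0.06803494]
```

```bash
python3 -m creep '0 0 0.03 0 0.087;0 0 0.05 0 0.087;0 -0.04 0.02 0 0.087;0 -0.06 0 0 0.087;0 -0.06 0 0 0.087;0 -0.06 0 0 0.087;-0.005 -0.05 -0.02 0 0.087;-0.005 -0.034 -0.03 0 0.087'
python3 - <<'E'
from h import *
o=get_obs(); print(o['tool_pos'])
for c in('top','scene'):
    im=cams.read_camera(c); h=cv2.cvtColor(im,cv2.COLOR_RGB2HSV); m=cv2.inRange(h,(100,120,40),(130,255,255))
    C=cams.calibration(c); u=proj(c,(.5315,.155,.138),C).astype(int); w=np.zeros_like(m); w[u[1]-30:u[1]+30,u[0]-30:u[0]+30]=255; m&=w
    ys,xs=np.nonzero(m); print(c,len(xs),xs.min(),xs.max(),ys.min(),ys.max())
    a=np.linspace(0,6.28,40)
    for zr in (.149,.153,.157):
        p=np.array([proj(c,(.5315+.031*np.cos(t),.155+.031*np.sin(t),z),C) for t in a for z in (zr,zr-.022)]); print(zr,p.min(0).round(1),p.max(0).round(1))
E
```

```text
time_s: 22.68
tool_pos: [0.5229, -0.1524, 0.1927]
tool_rot: [179.9, -0.1, 14.8]
force: [1.2, 0.8, 0.3]
grip_width: 0.087
grasp_force: 0.0
[ 0.52291125 -0.15238514  0.19265782]
top 260 218 245 202 229
0.149 [219.3 201.4] [249.  229.8]
0.153 [218.9 201.3] [248.7 229.7]
0.157 [218.5 201.1] [248.4 229.7]
scene 282 384 418 183 211
0.149 [381.  186.1] [417.  217.4]
0.153 [381.2 184.4] [417.3 215.7]
0.157 [381.4 182.6] [417.6 214. ]
```

Blue rests in the grey cup: its silhouette matches an upright cup on axis with its rim at about 0.155. Next is the orange cup.

```bash
python3 -m creep '0 0 -0.05 0 0.087;0 0 -0.035 0 0.087;0 0 -0.015 0 0.087;0 0 -0.008 0 0.087;0 0 0 0 0.087;0 0 0 0 0.087' 10
python3 -c "
from h import *
o=get_obs();print(o['tool_pos'],o['force'])"
```

```text
time_s: 23.52
tool_pos: [0.5236, -0.1489, 0.0857]
tool_rot: [179.9, -0.1, 15.0]
force: [0.3, 0.1, 0.5]
grip_width: 0.087
grasp_force: 0.0
[ 0.52359246 -0.14888597  0.08571276] [0.29427116 0.06450917 0.4569126 ]
```

```bash
python3 -m creep '-0.001 0 -0.003 0 0.087;0 0 0 0 0.087;0 0 0 0 0.04;0 0 0 0 0.04;0 0 0 0 0.04;0 0 0 0 0.04' 10
python3 -m creep '-0.0055 -0.0015 0.0083 0 0.04;-0.0108 -0.003 0.0166 0 0.04;-0.0108 -0.003 0.0166 0 0.04;-0.0108 -0.003 0.0166 0 0.04;0 0 0.03 0 0.04;0 0 0.05 0 0.04;0 0 0.02 0 0.04;0 0 0 0 0.04' 12
python3 tilt.py orange
```

```text
time_s: 24.28
tool_pos: [0.5216, -0.1488, 0.0814]
tool_rot: [180.0, 0.0, 15.0]
force: [0.3, -0.3, 0.1]
grip_width: 0.0619
grasp_force: 10.0
time_s: 25.28
tool_pos: [0.4845, -0.1595, 0.2412]
tool_rot: [179.8, -0.1, 15.0]
force: [0.3, 0.7, -1.3]
grip_width: 0.0615
grasp_force: 12.0
643 [(np.float64(-170.9), 35, np.float64(0.003), np.float64(0.0)), (np.float64(-170.6), 32, np.float64(0.006), np.float64(0.003)), (np.float64(-169.9), 32, np.float64(-0.0), np.float64(0.0)), (np.float64(-169.29999999999998), 32, np.float64(0.003), np.float64(0.0)), (np.float64(-168.9), 29, np.float64(-0.0), np.float64(0.0)), (np.float64(-163.7), 29, np.float64(0.006), np.float64(0.003))]
303 329 70 105
[ 0.48350985 -0.1593255   0.23967664] [ 0.03033903 -0.87361903 -1.58403063]
```

The orange cup is held centred and leans about 33°. I'll straighten it the same way but stop at about 13°, where the cone lies flat against the band. Pushing past that point is what made the blue cup slide.

```bash
python3 -m creep '0 0.03 0 0 0.04;-0.005 0.055 0 0 0.04;-0.005 0.055 0 0 0.04;-0.005 0.055 0 0 0.04;-0.005 0.05 0 0 0.04;-0.005 0.033 -0.02 0 0.04;-0.006 0.015 -0.025 0 0.04;0 0 -0.025 0 0.04' 8
python3 -m creep '0 0 -0.005 0 0.04;0 0 0 0 0.04;0.006 0.0016 0 0 0.04;0.005 0.0013 0 0 0.04;0.005 0.0013 0 0 0.04;0.004 0.001 0 0 0.04;0.003 0.0008 0 0 0.04;0 0 0 0 0.04' 6
python3 tilt.py orange
```

```text
time_s: 26.32
tool_pos: [0.4504, 0.1364, 0.1677]
tool_rot: [180.0, 0.1, 15.3]
force: [0.0, -1.1, -0.4]
grip_width: 0.0621
grasp_force: 8.0
time_s: 27.32
tool_pos: [0.4759, 0.1398, 0.1645]
tool_rot: [-180.0, -0.0, 15.1]
force: [-0.6, -0.8, 0.3]
grip_width: 0.0618
grasp_force: 6.0
755 [(np.float64(-201.9), 17, np.float64(-0.006), np.float64(0.0)), (np.float64(-196.2), 14, np.float64(-0.006), np.float64(0.0)), (np.float64(-191.9), 14, np.float64(-0.003), np.float64(0.0)), (np.float64(-190.5), 11, np.float64(-0.003), np.float64(0.0)), (np.float64(-187.7), 11, np.float64(-0.006), np.float64(-0.003)), (np.float64(-184.7), 11, np.float64(-0.009), np.float64(-0.003))]
401 432 161 202
[0.4758243  0.13979345 0.16444662] [-0.87321344  0.03369436  0.62608462]
```

```bash
python3 -m creep '-0.004 -0.001 0.01 0 0.04;0 0 0.03 0 0.04;0 0 0.025 0 0.04;0.012 0.003 0 0 0.04;0.025 0.007 0 0 0.04;0.015 0.004 0 0 0.04;0 0 0 0 0.04;0 0 -0.015 0 0.04' 8
python3 tilt.py orange
python3 -m creep '0 0 -0.01 0 0.04;0 0 -0.008 0 0.04;0 0 0 0 0.04'
```

```text
time_s: 28.38
tool_pos: [0.524, 0.1533, 0.2149]
tool_rot: [180.0, -0.1, 15.1]
force: [0.6, 0.8, -0.4]
grip_width: 0.062
grasp_force: 8.0
1164 [(np.float64(-310.4), 14, np.float64(-0.003), np.float64(0.0)), (np.float64(-300.3), 17, np.float64(-0.006), np.float64(0.0)), (np.float64(-296.4), 11, np.float64(-0.003), np.float64(0.0)), (np.float64(-291.8), 14, np.float64(-0.009), np.float64(-0.003)), (np.float64(-290.5), 14, np.float64(-0.006), np.float64(0.0)), (np.float64(-290.3), 11, np.float64(-0.006), np.float64(-0.003))]
389 422 120 195
[0.52232697 0.15222321 0.21214253] [-1.17209165 -0.69439845 -2.47244058]
time_s: 28.8
tool_pos: [0.5232, 0.1524, 0.1958]
tool_rot: [180.0, 0.1, 15.0]
force: [0.2, -0.5, -0.6]
grip_width: 0.0619
grasp_force: 8.0
```

```bash
python3 -m creep '0.003 0.001 -0.006 0 0.04;0.003 0.001 -0.006 0 0.04;0 0 0 0 0.04'; python3 -m creep '0.003 0.001 -0.006 0 0.04;0.003 0.0008 -0.005 0 0.04;0 0 0 0 0.04'; python3 tilt.py orange
```

```text
time_s: 29.18
tool_pos: [0.5295, 0.1548, 0.1839]
tool_rot: [-180.0, 0.1, 15.1]
force: [0.1, -0.2, -0.8]
grip_width: 0.0618
grasp_force: 8.0
time_s: 29.55
tool_pos: [0.5356, 0.1566, 0.1729]
tool_rot: [-180.0, 0.0, 15.1]
force: [-2.0, 0.2, -1.5]
grip_width: 0.0619
grasp_force: 8.0
860 [(np.float64(-233.0), 5, np.float64(-0.006), np.float64(0.0)), (np.float64(-231.09999999999997), -4, np.float64(-0.006), np.float64(-0.003)), (np.float64(-230.8), -1, np.float64(-0.006), np.float64(-0.003)), (np.float64(-226.7), 2, np.float64(-0.003), np.float64(0.0)), (np.float64(-226.29999999999998), 2, np.float64(-0.009), np.float64(-0.003)), (np.float64(-226.0), 8, np.float64(-0.003), np.float64(0.003))]
384 415 171 202
[0.53564924 0.15660338 0.1730709 ] [-1.30839152  0.46120925 -1.1104117 ]
```

```bash
python3 -m creep '0 0 -0.003 0 0.04;0 0 -0.003 0 0.04;0 0 0 0 0.04'; python3 -m creep '0 0 0 0 0.087;0 0 0 0 0.087;0 0 0 0 0.087;0 0 0.04 0 0.087;0 0 0.04 0 0.087;0 -0.06 0 0 0.087;0 -0.06 0 0 0.06;0 0 0 0 0.06'
cat > stack.py <<'E'
from h import *
print(get_obs()['tool_pos'])
a=np.linspace(0,6.28,40)
for c in('top','scene'):
    im=cams.read_camera(c); h=cv2.cvtColor(im,cv2.COLOR_RGB2HSV); C=cams.calibration(c)
    cv2.imwrite(f'pics/{c}_st.png',im[...,::-1])
    for col,lo,hi,z0 in(('o',(3,140,60),(18,255,255),.175),('b',(100,120,40),(130,255,255),.153)):
        m=cv2.inRange(h,lo,hi); u=proj(c,(.5315,.155,z0-.015),C).astype(int); w=np.zeros_like(m); w[u[1]-30:u[1]+30,u[0]-30:u[0]+30]=255; m&=w
        ys,xs=np.nonzero(m); print(c,col,len(xs),xs.min(),xs.max(),ys.min(),ys.max())
        p=np.array([proj(c,(.5315+.031*np.cos(t),.155+.031*np.sin(t),z),C) for t in a for z in (z0,z0-.022)]); print(z0,p.min(0).round(1),p.max(0).round(1))
E
python3 stack.py
```

```text
time_s: 29.98
tool_pos: [0.5355, 0.1567, 0.1673]
tool_rot: [-180.0, 0.0, 15.1]
force: [-2.1, 0.3, -0.5]
grip_width: 0.0619
grasp_force: 8.0
time_s: 30.98
tool_pos: [0.5364, 0.0287, 0.2471]
tool_rot: [179.8, 0.1, 14.4]
force: [0.3, 0.1, -0.2]
grip_width: 0.0743
grasp_force: 0.0
[0.53641745 0.02870936 0.24709662]
top o 81 216 225 205 227
0.175 [216.5 200.2] [247.1 229.4]Traceback (most recent call last):
  File "stack.py", line 9, in <module>
    ys,xs=np.nonzero(m); print(c,col,len(xs),xs.min(),xs.max(),ys.min(),ys.max())
                                             ~~~~~~^^
    return umr_minimum(a, axis, None, out, keepdims, initial, where)
ValueError: zero-size array to reduction operation minimum which has no identity
```

```bash
python3 -m creep '0 -0.06 0 0 0.06;0 -0.06 0 0 0.06;0 0 0 0 0.06'; sed -i "s/ys,xs=np.nonzero(m);/ys,xs=np.nonzero(m)\n        if len(xs):/" stack.py; python3 stack.py
```

```text
time_s: 31.4
tool_pos: [0.5357, -0.0885, 0.247]
tool_rot: [180.0, 0.0, 14.6]
force: [0.8, 0.5, -0.3]
grip_width: 0.0603
grasp_force: 0.0
[ 0.53565944 -0.08853008  0.24704587]
top o 394 216 243 200 228
0.175 [216.5 200.2] [247.1 229.4]
top b 6 232 242 224 229
0.153 [218.9 201.3] [248.7 229.7]
scene o 891 385 419 173 203
0.175 [382.2 174.6] [418.9 206. ]
0.153 [381.2 184.4] [417.3 215.7]
```

Run:
```python
from h import *
a=cv2.imread('pics/scene_st.png')[150:260,340:460]; b=cv2.imread('pics/top_st.png')[180:260,190:290]
a=cv2.resize(a,(480,440),interpolation=2); b=cv2.resize(b,(300,240),interpolation=2); c=np.zeros((440,780,3),np.uint8); c[:,:480]=a; c[:240,480:]=b
cv2.imwrite('pics/st.png',c)
```

```text
(no output)
```

View pics/st.png

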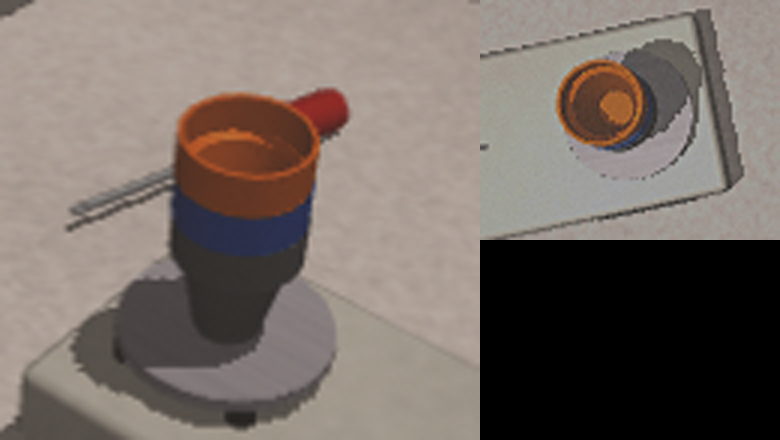

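The cups are nested upright: orange band on blue on grey, with grey at the bottom. Now I'll press on the orange rim with the fingertips set 54 mm apart.

```bash
python3 -m creep '0 0.04 0 0 0.054;0 0.06 0 0 0.054;0 0.06 0 0 0.054;-0.004 0.05 0 0 0.054;0 0.0335 0 0 0.054;0 0 -0.02 0 0.054;0 0 -0.02 0 0.054;0 0 -0.015 0 0.054' 30
python3 -m creep '0 0 -0.005 0 0.054;0 0 -0.003 0 0.054;0 0 -0.001 0 0.054;0 0 -0.001 0 0.054;0 0 -0.001 0 0.054;0 0 0 0 0.054'
```

```text
time_s: 32.5
tool_pos: [0.5312, 0.1586, 0.1904]
tool_rot: [180.0, 0.1, 15.0]
force: [-0.3, -0.1, 0.4]
grip_width: 0.0541
grasp_force: 0.0
time_s: 33.25
tool_pos: [0.5317, 0.16, 0.1816]
tool_rot: [180.0, -0.0, 15.1]
force: [0.4, 0.3, -0.3]
grip_width: 0.0539
grasp_force: 0.0
```

```bash
python3 -m creep '0 -0.0045 0 0 0.054;0 0 -0.001 0 0.054;0 0 -0.001 0 0.054;0 0 -0.001 0 0.054;0 0 -0.001 0 0.054;0 0 -0.001 0 0.054;0 0 -0.001 0 0.054;0 0 0 0 0.054'
```

```text
time_s: 34.25
tool_pos: [0.5318, 0.1555, 0.176]
tool_rot: [180.0, -0.0, 15.0]
force: [-0.5, -1.8, 7.2]
grip_width: 0.0541
grasp_force: 3.2
```

```bash
python3 -m creep '0 0 -0.001 0 0.054;0 0 -0.001 0 0.054;0 0 -0.001 0 0.054;0 0 0 0 0.054'
```

```text
time_s: 34.75
tool_pos: [0.5318, 0.1555, 0.1733]
tool_rot: [180.0, -0.0, 15.0]
force: [-2.4, -1.6, 9.7]
grip_width: 0.0541
grasp_force: 4.4
```

```bash
python3 -m creep '0 0 -0.001 0 0.054;0 0 -0.001 0 0.054;0 0 0 0 0.054'; python3 -m creep '0 0 -0.001 0 0.054;0 0 -0.001 0 0.054;0 0 0 0 0.054'
```

```text
time_s: 35.12
tool_pos: [0.5319, 0.1555, 0.1716]
tool_rot: [179.9, -0.0, 15.0]
force: [-2.9, -2.3, 10.7]
grip_width: 0.0541
grasp_force: 5.2
time_s: 35.5
tool_pos: [0.532, 0.1556, 0.1712]
tool_rot: [179.9, -0.0, 15.0]
force: [-6.7, -4.1, 20.8]
grip_width: 0.0538
grasp_force: 10.2
```

The force jumped from 11 to 21 N within 0.4 mm, so the plate has bottomed. I'll hold, release slowly and check.

```bash
python3 -m creep '0 0 0 0 0.054;0 0 0 0 0.054;0 0 0 0 0.054;0 0 0 0 0.054;0 0 0 0 0.054;0 0 0 0 0.054;0 0 0 0 0.054;0 0 0 0 0.054'; python3 -m creep '0 0 0.002 0 0.054;0 0 0.002 0 0.054;0 0 0.002 0 0.054;0 0 0.002 0 0.054;0 0 0.003 0 0.054;0 0 0.005 0 0.054;0 0 0.02 0 0.054;0 0 0.04 0 0.054'; python3 -m creep '0 -0.05 0 0 0.054;0 -0.06 0 0 0.054;0 -0.06 0 0 0.054;0 -0.06 0 0 0.054;0 0 0 0 0.054;0 0 0 0 0.054'; sed -i 's/130,255,255),.153/130,255,255),.151/;s/(100,120,40)/(100,80,20)/;s/,.175)/,.173)/' stack.py; python3 stack.py
```

```text
time_s: 36.5
tool_pos: [0.532, 0.1556, 0.1713]
tool_rot: [179.9, -0.0, 15.0]
force: [-6.4, -4.0, 20.5]
grip_width: 0.054
grasp_force: 10.1
time_s: 37.5
tool_pos: [0.5309, 0.1553, 0.2449]
tool_rot: [-180.0, 0.1, 15.1]
force: [0.3, -0.6, -0.3]
grip_width: 0.0541
grasp_force: 0.0
time_s: 38.25
tool_pos: [0.532, -0.0738, 0.2453]
tool_rot: [-180.0, -0.1, 15.0]
force: [0.1, 1.8, 0.1]
grip_width: 0.0545
grasp_force: 0.0
[ 0.53196096 -0.07381558  0.2453062 ]
top o 393 216 243 200 228
0.173 [216.7 200.3] [247.2 229.4]
top b 21 232 246 207 229
0.151 [219.1 201.4] [248.8 229.8]
scene o 895 385 424 173 203
0.173 [382.1 175.5] [418.8 206.9]
scene b 274 385 417 199 213
0.151 [381.1 185.2] [417.2 216.6]
```

```bash
python3 -c "
from h import *
print(ticket.sign_off())"
```

```text
the job is handed in; nothing more can be done
None
```

The job is handed in at about 38 s: the knob is at its off stop, blue then orange are nested upright in the grey cup, and the plate was pressed until it bottomed (about 21 N), held for about 1 s and released. I moved nothing else on the bench that I know of, though I didn't recheck it after the press.

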